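# Return a brake pad to its stock pile

## Task

Take the copper-lined brake pad out of the slotted rack, lay it on the rubber counter mat with its copper lining up and let go of it, then take it again across its width and set it lining up, squarely on the pile of copper-lined pads in the green bin. Nobody knows how high the pile is, so lower the pad slowly and feel for its top: let go only once it rests there, without dropping it, pressing it down hard or letting it be pushed up between the fingers. Leave everything else where it is.

Things in the scene. Friction and masses are not known exactly. Their poses are not given: they have to be found in the camera images.
- pad_mid (a point): Centre of the brake pad to return: a plate 132 mm long (x), 55 mm wide (y), 17 mm thick (z), 0.35 to 0.65 kg. The copper-coloured lining is the +z side, the dark steel backing the -z side. At the start it stands on a long edge in any of the rack's three slots: x along the slot, y up (edges 27.5 mm below and above this point), z along the rack's +x, roughly away from the robot.
- pad: The same pad, same origin and axes. Backing plate 5 mm thick, 116 x 55 mm, with a 12 x 24 mm ear at the middle of each end; lining 12 mm thick, 55 mm wide, 86 mm long plus chamfers, with a 4 mm slot across its middle. Stood on edge on the mat it topples flat once it leans beyond about 17 degrees.
- rack_centre (a point): Grey steel slotted rack, fixed, 196 mm (x) by 150 mm (y), yaw varies; this point is the middle of its floor, 6 mm above the table. Three slots along its y at x = -62, 0, +62 mm, each between two upright plates 3 mm thick, 100 mm long, 30 mm high above the floor, 21 mm apart. A pad on edge stands 25 mm proud of them.
- mat_centre (a point): Black ribbed rubber counter mat, fixed, 240 mm (x) by 230 mm (y), 3 mm thick; this point is the middle of its top face. A small jar of paste stands on its far part (84 to 92 mm along +x, anywhere across); the rest is free.
- mat: The same mat; origin in the middle of its underside.
- bin_centre (a point): Middle of the inner floor (4 mm above the table) of the open green stock bin, fixed, 196 mm (x) by 136 mm (y) outside, walls 4 mm thick; the rim is 46 mm above this point. In it a solid pile of copper-lined pads of the same size, linings up, centred over this point, long axis along x. The pile's top is anywhere from 20 to 65 mm above this point (not reported).
- bin: The same bin with its pile; origin in the middle of the bin's underside. 36 mm are free between the pile and each long wall. The pile is rigid and does not give. The bin's yaw varies.
- pad_black_mid (a point): Another brake pad of the same size, grey lining on a dark plate, standing on edge in another slot of the rack; point at its centre. To be left alone.
- pad_blue_mid (a point): Another brake pad of the same size, grey lining on a blue plate, standing on edge in another slot; point at its centre. To be left alone.
- spray: White closed bottle, 56 mm across, 150 mm tall, standing behind the work area; origin at the centre of its underside. To be left alone.
- paste: Jar of assembly paste with orange cap, 52 mm across, 50 mm tall, standing on the far part of the mat; origin at the centre of its underside. To be left alone.
- carton: Closed cardboard carton 70 x 120 x 50 mm at the back of the work area; origin at the centre of its underside. To be left alone.
- driver_grip (a point): Screwdriver lying on the table at the left; point on its handle. To be left alone.
- tape: Roll of brown tape lying flat on the table at the right, 96 mm across, 24 mm high; origin at the centre of its underside. To be left alone.

How it is judged:
By the outcome, as a careful person would: the job done as asked, in the order asked, and still so for the second after the job is handed in, with the robot touching nothing.
It also fails if it takes over 69 s, if anything falls off the work surface, if the arm or the gripper's body presses on something with over 40 N, if the wrist force passes 120 N, or if a joint passes its speed limit or range.

## Robot

A 6-joint arm with a two-finger parallel gripper is mounted at the origin on the work surface. World frame = base frame: x ahead of the robot, y to its left, z up, the work surface at z = 0. Lengths are in m, angles in degrees, forces in N, time in s.
With the tool pointing down it reaches from about 0.3 to 0.75 m from the base axis. Payload 8.5 kg.
Tool frame: the origin (TCP) lies at the very end of the fingers, on their centre line; the grasp point (between the pads) lies 19 mm behind it; z points along the fingers, y is the direction in which the jaws open and shut (so a half turn about z gives the same grasp; the last joint's range is limited). The gripper opens to 85 mm and grips with 20 to 120 N. Pads are 22 mm wide; open, the fingers measure 114 mm over their backs; the gripper's body (76 mm by 85 mm) begins 54 mm behind the grasp point. The pads swing forward as they close: fully open they stand 13 mm farther back than shut.
Start: joints at [51.434, 21.807, 74.336, -0, 83.858, -12.336], TCP at [0.243, 0.493, 0.231] pointing down, gripper open.
Joint ranges: [-178.18, 178.18], [-50.72, 133.34], [12.68, 142.11], [-81.47, 261.47], [9.98, 163.14], [-165.26, 165.26]. Speed limits (degrees/s): [136.94, 136.94, 180, 180, 180, 180].

## Interface

Orientations are given as a 3x3 rotation matrix whose columns are the frame's x, y, z axes.
In Python, from rig import env, vision, close_job, spotter gives the robot as it stands. The module is installed in compiled form; this text tells all that it offers.
- The arm moves only by the tool jog_arm, never from a script. Its argument "plan" is a list that holds one entry, the list of rows, each a list of 6 numbers: the shift along the tool's x, y, z in units of 40 mm (1.0 is 40 mm), then the turn, a rotation vector about the tool's x, y, z in units of 0.15 rad (1.0 is 0.15 rad). A call has 1 to 10 rows; each row shifts and turns the commanded pose from where the row before left it, along the tool's axes as they then stand; what a row does not reach is not made up. A row lasts 1/10 s, in which the tool goes at most 50 mm and 8.59 degrees, less where a joint would pass 70% of its speed; a pose out of reach is approached as far as the arm can. A call with a number of a shift or a turn outside -1 to 1 is refused whole. A call with a gripper value outside its range is refused whole. "grip" is the opening, from -1 (shut) to 1 (fully open), set as the call begins (left out, the last holds). The fingers move at their own pace and stop on an object; "squeeze" is the grip in N (left out, the last holds). Time passes only in rows, so rows that do not move let the fingers close. It gives the time, the measured TCP pose, the force and the opening at its end, in the units of the state.
- env.observe(): the state, without advancing time (a new reading comes with each control period).
- vision.get_image(name): name is "side" or "top" or "wrist"; returns (picture, depth): 384x512x3 uint8, red, green, blue; 384x512 float32, m along the optical axis (not along the pixel's ray), 0 where there is no reading.
- vision.camera_info(name): a dict with "fx", "fy", "cx", "cy" (pixels), "rvec" (rotation vector, rad) and "tvec" (3), from world to camera coordinates, as OpenCV has them. Camera axes: x right, y down, z forward; pixel columns grow to the right and rows downward; lengths in m; the calibration is good to about 2 mm. A picture is of the moment at which its call begins: read the wrist's pose just before it. camera_info takes no time and is no camera call; for the wrist camera it gives the pose at the moment of the call.
- close_job(): hands the job in, once; it reports no verdict.
Trained networks look in the newest picture that a camera, given by its name, has taken for a name from the list of things; names that differ only in an ending like _2 or _b are one class to them, and where a whole thing is asked for, a point or a joint stands for the part that bears it (a point fixed in the world has none). Each returns a list of dicts, best first, with "score" (0 to 1); they miss things now and then, are a little off and sometimes report something else, mostly with a low value. They report only what shows in the picture. A call takes as long as a camera call.
- spotter.trace(camera, query): "pixels" (384x512 bool, what is visible of it) and "rect" ([left, top, right, bottom] in pixels, round what is visible of it).
The state is a dict: "time_s": time; "q": joint angles; "qvel": joint speeds; "joint_efforts": joint torques, N m; "position": TCP position; "tool_rot": TCP orientation; "ft_force": force on the tool from outside, world axes, zero at the start; "wrist_torque": the same for the moment, N m; "grip_width": finger opening in m.
Only numpy, scipy, OpenCV 4.12 (cv2) and the standard library are available. Lean on these libraries where they do the work, as an engineer would, in place of code of your own. Each camera call takes 0.05 s, during which the arm holds its last target.

## Working session

There is one attempt and no reset: what is moved stays moved. The work goes in short steps, Python scripts to look and compute and a tool call to move; the robot and the scene stay as the last step left them, time stands still between calls to the robot, and variables do not carry over. Pictures are saved under pics/ and viewed, and the job is handed in when it is done.

Besides the shell and the picture viewer there is one more tool, called after "Request:" in YAML: its name, and indented under it one key for each argument. jog_arm: Moves the arm, as the interface text tells. Its arguments: {"type":"object","properties":{"plan":{"type":"array"},"grip":{"type":"number"},"squeeze":{"type":"number"}},"required":["plan"]}

```bash
mkdir -p pics; ls
cat > h.py <<'E'
import numpy as np, cv2
from rig import env, vision, close_job, spotter
def cam(n):
    i=vision.camera_info(n); R,_=cv2.Rodrigues(np.array(i["rvec"],float)); return i,R,np.array(i["tvec"],float).ravel()
def cloud(depth,c):
    i,R,t=c; v,u=np.mgrid[0:384,0:512]; z=depth
    P=np.stack([(u-i["cx"])/i["fx"]*z,(v-i["cy"])/i["fy"]*z,z],-1)
    return (P-t)@R
def shot(n,f):
    c=cam(n); im,d=vision.get_image(n); cv2.imwrite("pics/"+f,im[:,:,::-1]); return im,d,cloud(d,c)
E
python3 - <<'E'
from h import *
s=env.observe(); print(s)
for n in("top","side","wrist"):
    im,d,P=shot(n,n+"0.png"); np.savez("/tmp/"+n+"0.npz",im=im,d=d,P=P)
    q=["pad_mid","rack_centre","mat","bin"] if n!="wrist" else []
    for k in q:
        for r in spotter.trace(n,k)[:2]:
            m=r["pixels"]&(d>0); print(n,k,round(r["score"],2),r["rect"],m.sum(),np.median(P[m],0).round(3) if m.any() else None)
    print(env.observe()["time_s"])
E
```

```text
pics
{'time_s': 0.0, 'q': array([ 5.14337114e+01,  2.18397803e+01,  7.43858592e+01,  1.07929109e-03,
        8.38573718e+01, -1.23352596e+01]), 'qvel': array([ 0.04776157,  0.0023498 ,  0.03854079, -0.01231619,  0.06068996,
        0.02446113]), 'joint_efforts': array([-1.64691781e-03, -4.48453796e+01, -2.31280714e+01, -3.48370559e-04,
        4.80773699e-03,  5.80581876e-07]), 'position': array([0.24289845, 0.49312539, 0.23071661]), 'tool_rot': array([[-8.97018090e-01,  4.41992878e-01, -9.17867113e-04],
       [ 4.41993709e-01,  8.97017449e-01, -1.12113838e-03],
       [ 3.27807637e-04, -1.41137290e-03, -9.99998950e-01]]), 'ft_force': array([-0.05552562,  0.2756664 ,  0.06590466]), 'wrist_torque': array([0.01867046, 0.0433535 , 0.00445171]), 'grip_width': 0.08526353646620509}
top pad_mid 0.58 [306.4, 218.1, 341.7, 221.3] 166 [ 0.506 -0.251  0.06 ]
top pad_mid 0.29 [226.1, 129.5, 241.1, 149.9] 256 [0.771 0.057 0.103]
top rack_centre 0.72 [311.7, 195.4, 346.9, 207.0] 197 [ 0.567 -0.264  0.058]
top rack_centre 0.61 [300.5, 174.6, 349.8, 237.6] 1906 [ 0.566 -0.257  0.007]
top mat 0.95 [141.7, 176.0, 207.0, 245.0] 4183 [0.534 0.267 0.002]
top bin 0.79 [224.0, 174.5, 275.8, 241.7] 2569 [0.546 0.003 0.008]
0.25
side pad_mid 0.72 [234.2, 228.1, 241.3, 269.4] 279 [ 0.506 -0.278  0.06 ]
side rack_centre 0.8 [220.0, 239.1, 290.8, 276.8] 1970 [ 0.563 -0.28   0.007]
side mat 0.95 [197.1, 146.3, 263.6, 180.0] 1740 [0.524 0.249 0.004]
side mat 0.25 [244.3, 149.0, 259.2, 164.5] 185 [0.625 0.241 0.038]
side bin 0.56 [204.1, 170.5, 273.2, 217.9] 2414 [ 0.544 -0.014  0.037]
0.5
0.55
```

Run:
```python
import cv2
a=cv2.imread("pics/top0.png");cv2.imwrite("pics/topc.png",cv2.resize(a[120:270,130:370],None,fx=3.3,fy=3.3,interpolation=2))
a=cv2.imread("pics/side0.png");cv2.imwrite("pics/sidec.png",cv2.resize(a[130:290,180:310],None,fx=3.7,fy=3.7,interpolation=2))
```

```text
(no output)
```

View pics/topc.png

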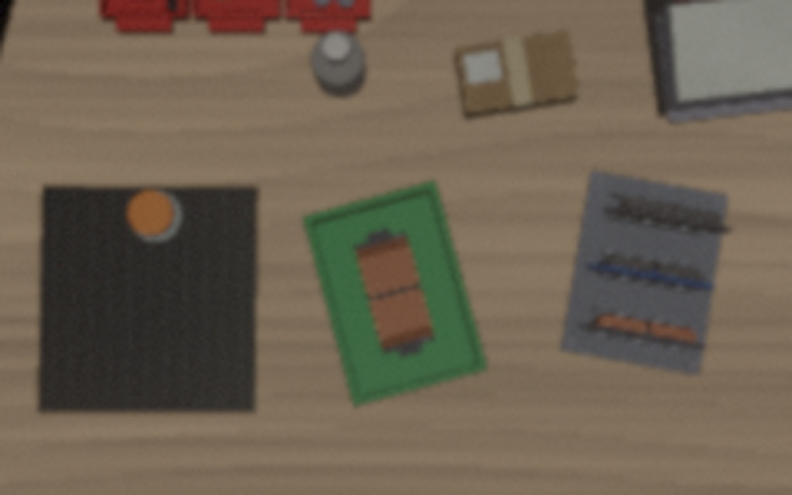

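View pics/sidec.png

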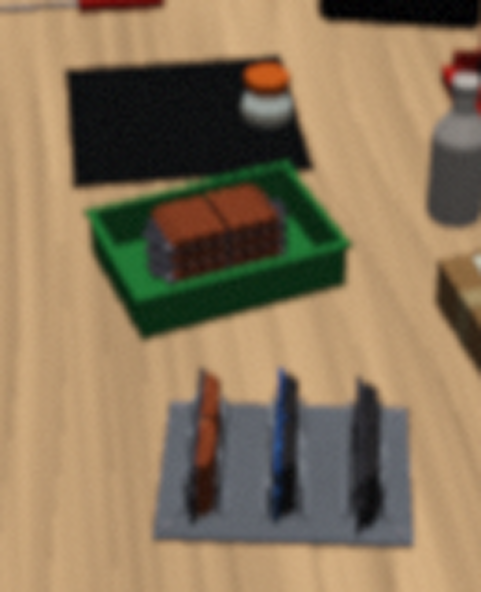

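View pics/top0.png

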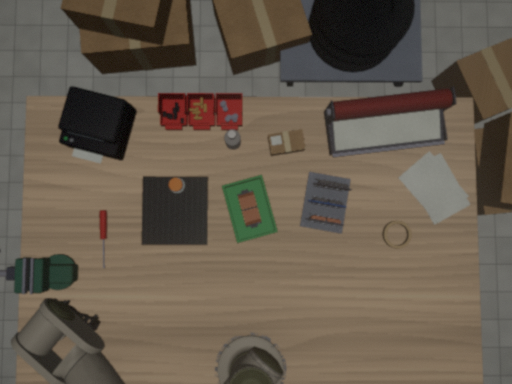

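View pics/wrist0.png

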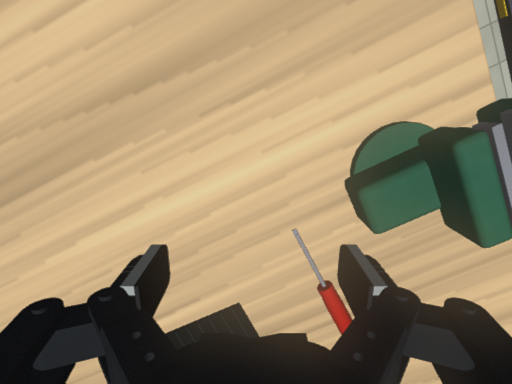

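Top view: the copper pad is in the slot nearest the robot, around (322,219), with its dark backing on the robot side. Mat is at left, the bin is in the middle, and the jar is at (176,185).

```bash
cat > /tmp/a.py <<'E'
import numpy as np,cv2
def rect(P,m,n):
    p=P[m][:,:2].astype(np.float32); r=cv2.minAreaRect(p); b=cv2.boxPoints(r); 
    print(n,m.sum(),"c",np.round(r[0],4),"size",np.round(r[1],3),"ang",round(r[2],1))
for cam in("top","side"):
    z=np.load(f"/tmp/{cam}0.npz"); im=z["im"].astype(int);d=z["d"];P=z["P"]
    R,G,B=im[...,0],im[...,1],im[...,2]; X,Y,Z=P[...,0],P[...,1],P[...,2]
    ok=d>0; print(cam)
    tab=ok&(abs(X-.45)<.02)&(abs(Y-.12)<.05);print(" table z",np.median(Z[tab]))
    inrack=ok&(abs(X-.566)<.16)&(abs(Y+.26)<.13)
    cop=(R-B>45)&(R-G>25)&ok
    m=inrack&cop&(Z>.035); rect(P,m,"copper pad"); print(Z[m].max(), np.percentile(Z[m],90))
    m=inrack&(Z>.045); rect(P,m,"all pads"); print(np.sort(Z[m])[-10:])
    m=inrack&(Z>.002)&(Z<.02)&(abs(R-G)<12)&(B>=R); rect(P,m,"rack floor"); print(np.median(Z[m]))
    inb=ok&(abs(X-.546)<.13)&(abs(Y)<.13)
    g=(G-R>25)&(G-B>15); m=inb&g&(Z>.0);rect(P,m,"bin all"); m=inb&g&(Z>.042);rect(P,m,"rim"); 
    m=inb&g&(Z<.02); print("floor z",np.median(Z[m]))
    m=inb&cop&(Z>.02); rect(P,m,"pile cop"); print("pile z",np.percentile(Z[m],[10,50,90]))
    m=inb&(~g)&(Z>.025)&(abs(X-.546)<.08)&(abs(Y)<.06); rect(P,m,"pile all")
    m=ok&(abs(X-.53)<.16)&(abs(Y-.26)<.15)&(R<60)&(abs(Z)<.012); rect(P,m,"mat"); print(np.median(Z[m]))
E
python3 /tmp/a.py
```

```text
top
 table z 2.3609320914741464e-06
copper pad 51 c [ 0.5106 -0.2559] size [0.093 0.007] ang 79.8
0.06793646597536078 0.06475797313605137
all pads 497 c [ 0.5677 -0.2693] size [0.127 0.145] ang 76.6
[0.06717842 0.0672832  0.06728752 0.06733252 0.06755092 0.06759947
 0.06793647 0.06868766 0.06970869 0.07138358]
rack floor 1119 c [ 0.5698 -0.2628] size [0.143 0.187] ang 80.0
0.006789081811000694
bin all 1464 c [0.546  0.0029] size [0.198 0.138] ang 15.4
rim 297 c [0.546  0.0029] size [0.198 0.138] ang 15.4
floor z 0.00331703721231127
pile cop 383 c [0.5459 0.0035] size [0.096 0.049] ang 15.4
pile z [0.06107301 0.06536901 0.06938064]
pile all 610 c [ 0.5465 -0.0019] size [0.099 0.17 ] ang 81.6
mat 3944 c [0.5416 0.2647] size [0.224 0.232] ang 90.0
0.002127411556641752
side
 table z 0.0023944687627363527
copper pad 131 c [ 0.5515 -0.2289] size [0.159 0.093] ang 25.6
0.06662513976825626 0.06357980449700013
all pads 586 c [ 0.568  -0.2694] size [0.13  0.141] ang 79.4
[0.06477082 0.06479371 0.06480429 0.06493566 0.06504997 0.065258
 0.06530114 0.06531605 0.06535017 0.06662514]
rack floor 1570 c [ 0.5696 -0.2626] size [0.15  0.189] ang 79.7
0.007032745629578445
bin all 1263 c [0.5463 0.0042] size [0.205 0.152] ang 15.4
rim 430 c [0.5463 0.0042] size [0.205 0.152] ang 15.4
floor z 0.010607463146124001
pile cop 328 c [0.544  0.0043] size [0.104 0.094] ang 48.0
pile z [0.06292954 0.06653087 0.06933372]
pile all 701 c [0.5419 0.0227] size [0.132 0.1  ] ang 13.6
mat 1583 c [0.54   0.2628] size [0.232 0.228] ang 0.5
0.0042360799106068705
```

```bash
cat >> h.py <<'E'
from scipy.spatial.transform import Rotation as Ro
def down(th):  # tool down with tool y at yaw th deg
    t=np.radians(th); y=np.array([np.cos(t),np.sin(t),0]); z=np.array([0,0,-1.]); return np.stack([np.cross(y,z),y,z],1)
def rows(p,R,n=None,p0=None,R0=None,v=.042,w=8.0):
    s=env.observe(); p0=s["position"] if p0 is None else p0; R0=s["tool_rot"] if R0 is None else R0
    p=np.array(p,float)
    rv=Ro.from_matrix(R0.T@R).as_rotvec(); 
    N=n or int(max(1,np.ceil(np.linalg.norm(p-p0)/v),np.ceil(np.degrees(np.linalg.norm(rv))/w)))
    out=[];pc=np.array(p0);Rc=np.array(R0)
    for k in range(N):
        pt=p0+(p-p0)*(k+1)/N; Rt=R0@Ro.from_rotvec(rv*(k+1)/N).as_matrix()
        sh=np.round(Rc.T@(pt-pc)/.04,2); tu=np.round(Ro.from_matrix(Rc.T@Rt).as_rotvec()/.15,2)
        out.append([float(a)+0. for a in list(sh)+list(tu)])
        pc=pc+Rc@sh*.04; Rc=Rc@Ro.from_rotvec(tu*.15).as_matrix()
    for i in range(0,N,10): print(str([out[i:i+10]]).replace(" ",""))
    print("end",pc.round(4)); print(Rc.round(4).tolist()); return pc,Rc
def st():
    s=env.observe(); R=s["tool_rot"]; print("t",round(s["time_s"],2),"p",s["position"].round(4),"yaw_y",round(np.degrees(np.arctan2(R[1,1],R[0,1])),2),"z",R[:,2].round(4),"F",s["ft_force"].round(2),"T",s["wrist_torque"].round(2),"w",round(s["grip_width"],4),"q",s["q"].round(0)); return s
E
python3 - <<'E'
from h import *
s=env.observe(); i,R,t=cam("wrist"); c=-R.T@t
print("cam in tool", s["tool_rot"].T@(c-s["position"]), "axes", (s["tool_rot"].T@R.T).round(2), i["fx"])
rows([0.4886,-0.2484,0.20],down(-10))
E
```

```text
cam in tool [ 7.43722478e-02  5.83086410e-05 -1.41842325e-01] axes [[-0.   -0.96 -0.29]
 [ 1.    0.   -0.  ]
 [ 0.   -0.29  0.96]] 288.34874029966375
[[[-0.72,-0.73,0.04,0.0,0.0,0.45],[-0.77,-0.68,0.04,0.0,0.0,0.45],[-0.81,-0.63,0.04,0.0,0.0,0.46],[-0.86,-0.57,0.04,0.0,0.0,0.45],[-0.89,-0.52,0.05,0.0,0.0,0.45],[-0.92,-0.45,0.04,0.0,0.0,0.45],[-0.96,-0.39,0.04,0.0,0.0,0.45],[-0.97,-0.32,0.04,0.0,0.0,0.45],[-1.0,-0.25,0.04,0.0,0.0,0.46],[-1.01,-0.19,0.04,0.0,0.0,0.45]]]
[[[-1.02,-0.12,0.04,0.0,0.0,0.45],[-1.03,-0.05,0.04,0.0,0.0,0.45],[-1.02,0.02,0.05,0.0,0.0,0.45],[-1.03,0.09,0.04,0.0,0.0,0.45],[-1.01,0.16,0.04,0.0,0.0,0.46],[-1.01,0.23,0.04,0.0,0.0,0.45],[-0.98,0.29,0.04,0.0,0.0,0.45],[-0.96,0.36,0.04,0.0,0.0,0.45],[-0.94,0.43,0.04,0.0,0.0,0.45]]]
end [ 0.4887 -0.2484  0.2001]
[[0.1732, 0.9849, -0.0], [0.9849, -0.1732, -0.0], [-0.0, -0.0, -1.0]]
```

```bash
sed -i 's/v=.042/v=.039/' h.py
python3 - <<'E'
from h import *
rows([0.5086,-0.2520,0.15],down(-10))
E
```

```text
[[[-0.68,-0.66,0.1,0.0,0.0,0.41],[-0.71,-0.61,0.09,0.0,0.0,0.41],[-0.75,-0.57,0.1,0.0,0.0,0.41],[-0.79,-0.52,0.1,0.0,0.0,0.4],[-0.81,-0.47,0.09,0.0,0.0,0.41],[-0.84,-0.42,0.1,0.0,0.0,0.41],[-0.87,-0.37,0.1,0.0,0.0,0.41],[-0.89,-0.32,0.09,0.0,0.0,0.41],[-0.9,-0.26,0.1,0.0,0.0,0.41],[-0.92,-0.2,0.1,0.0,0.0,0.41]]]
[[[-0.93,-0.15,0.1,0.0,0.0,0.41],[-0.94,-0.09,0.09,0.0,0.0,0.4],[-0.94,-0.04,0.1,0.0,0.0,0.41],[-0.94,0.03,0.1,0.0,0.0,0.41],[-0.94,0.08,0.09,0.0,0.0,0.41],[-0.93,0.14,0.1,0.0,0.0,0.41],[-0.92,0.2,0.1,0.0,0.0,0.41],[-0.91,0.25,0.09,0.0,0.0,0.41],[-0.89,0.31,0.1,0.0,0.0,0.41],[-0.87,0.36,0.1,0.0,0.0,0.4]]]
[[[-0.85,0.42,0.09,0.0,0.0,0.41]]]
end [ 0.5088 -0.2522  0.1501]
[[0.1732, 0.9849, -0.0], [0.9849, -0.1732, -0.0], [-0.0, -0.0, -1.0]]
```

Request:
jog_arm:
  plan:
    - [[-0.68,-0.66,0.1,0,0,0.41],[-0.71,-0.61,0.09,0,0,0.41],[-0.75,-0.57,0.1,0,0,0.41],[-0.79,-0.52,0.1,0,0,0.4],[-0.81,-0.47,0.09,0,0,0.41],[-0.84,-0.42,0.1,0,0,0.41],[-0.87,-0.37,0.1,0,0,0.41],[-0.89,-0.32,0.09,0,0,0.41],[-0.9,-0.26,0.1,0,0,0.41],[-0.92,-0.2,0.1,0,0,0.41]]
  grip: 0.06
  squeeze: 60

```text
time_s: 1.55
position: [0.3699, 0.1371, 0.1926]
tool_rot: [[-0.477, 0.879, 0.001], [0.879, 0.477, 0.0], [-0.0, 0.001, -1.0]]
ft_force: [0.4, 0.9, -0.2]
grip_width: 0.045
```

Request:
jog_arm:
  plan:
    - [[-0.93,-0.15,0.1,0,0,0.41],[-0.94,-0.09,0.09,0,0,0.4],[-0.94,-0.04,0.1,0,0,0.41],[-0.94,0.03,0.1,0,0,0.41],[-0.94,0.08,0.09,0,0,0.41],[-0.93,0.14,0.1,0,0,0.41],[-0.92,0.2,0.1,0,0,0.41],[-0.91,0.25,0.09,0,0,0.41],[-0.89,0.31,0.1,0,0,0.41],[-0.87,0.36,0.1,0,0,0.4]]

```text
time_s: 2.55
position: [0.4963, -0.2181, 0.1536]
tool_rot: [[0.115, 0.993, 0.0], [0.993, -0.115, -0.0], [-0.0, 0.0, -1.0]]
ft_force: [0.9, 1.0, 0.2]
grip_width: 0.0452
```

Request:
jog_arm:
  plan:
    - [[-0.85,0.42,0.09,0,0,0.41],[0,0,0,0,0,0],[0,0,0,0,0,0]]

```text
time_s: 2.85
position: [0.5087, -0.2525, 0.1497]
tool_rot: [[0.174, 0.985, -0.001], [0.985, -0.174, 0.001], [0.001, -0.001, -1.0]]
ft_force: [-0.4, 0.4, 0.8]
grip_width: 0.0455
```

Run:
```python
from h import *
st()
im,d,P=shot("wrist","w1.png"); np.savez("/tmp/w1.npz",im=im,d=d,P=P)
for r in spotter.trace("wrist","pad_mid")[:2]:
    m=r["pixels"]&(d>0); print(round(r["score"],2),r["rect"],m.sum(),np.median(P[m],0).round(4),cv2.minAreaRect(P[m][:,:2].astype(np.float32)))
```

```text
t 2.85 p [ 0.5087 -0.2525  0.1497] yaw_y -10.01 z [-6.e-04  7.e-04 -1.e+00] F [-0.45  0.38  0.79] T [-0.01  0.03 -0.02] w 0.0455 q [-38.  28.  79.   0.  73. -28.]
0.82 [245.1, 117.0, 268.0, 261.3] 2482 [ 0.5096 -0.2446  0.0601] ((0.5075722932815552, -0.2635233998298645), (0.15020358562469482, 0.019029757007956505), 79.85800170898438)
```

View pics/w1.png

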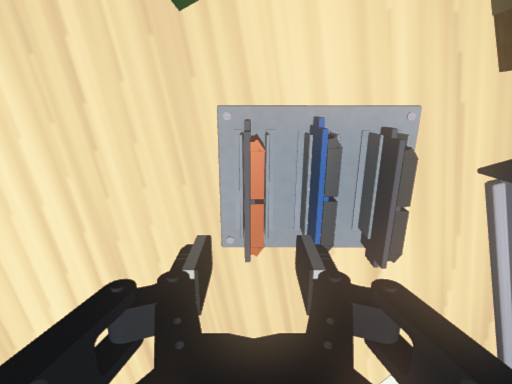

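Wrist view: the copper pad runs from ear (247,120) to ear (247,262), its cross slot is at (258,201), and the backing plate is on the robot side.

Run:
```python
from h import *
z=np.load("/tmp/w1.npz");P=z["P"];im=z["im"].astype(int)
R=down(-10); 
r=spotter.trace("wrist","pad_mid")[0]; m=r["pixels"]&(P[...,2]>.052)&(P[...,2]<.07)
q=(P[m]-[0.5697,-.2627,0])@np.array([[np.cos(np.radians(-10)),-np.sin(np.radians(-10)),0],[np.sin(np.radians(-10)),np.cos(np.radians(-10)),0],[0,0,1]])
print("rack frame pct", np.percentile(q,[1,5,50,95,99],axis=0).round(4))
print(np.unravel_index(0,(1,)), P[201,258],P[120,247],P[262,247],P[201,247], P[160,258],P[235,258])
p=P[m][:,:2].astype(np.float32); print(cv2.minAreaRect(p))
```

```text
rack frame pct [[-0.0702 -0.0545  0.0559]
 [-0.0696 -0.0475  0.059 ]
 [-0.0628  0.0047  0.0602]
 [-0.0547  0.0462  0.0613]
 [-0.0538  0.0532  0.0617]]
(np.int64(0),) [ 0.51135433 -0.2567456   0.05420843] [ 0.51393892 -0.18856887  0.04491257] [ 4.84381567e-01 -3.44283950e-01 -2.12082110e-04] [ 0.50246044 -0.25318336  0.06020841] [ 0.51750111 -0.22050918  0.05957644] [ 0.50629866 -0.2857104   0.06010924]
((0.5083068013191223, -0.25379806756973267), (0.11471415311098099, 0.016933821141719818), 79.49715423583984)
```

Request:
jog_arm:
  plan:
    - [[-0.04,0,0.8,0,0,0],[0,0,0.8,0,0,0],[0,0,0.6,0,0,0],[0,0,0.3,0,0,0],[0,0,0.24,0,0,0],[0,0,0,0,0,0]]

```text
time_s: 3.6
position: [0.5085, -0.2533, 0.0403]
tool_rot: [[0.173, 0.985, -0.001], [0.985, -0.173, 0.0], [0.0, -0.001, -1.0]]
ft_force: [-0.1, -0.2, 0.1]
grip_width: 0.0449
```

Request:
jog_arm:
  plan:
    - [[0,0,0,0,0,0],[0,0,0,0,0,0],[0,0,0,0,0,0],[0,0,0,0,0,0],[0,0,0,0,0,0]]
  grip: -1
  squeeze: 60

```text
time_s: 4.1
position: [0.509, -0.254, 0.0418]
tool_rot: [[0.173, 0.985, 0.002], [0.985, -0.173, -0.001], [-0.001, 0.002, -1.0]]
ft_force: [-0.9, 1.5, 6.7]
grip_width: 0.0156
```

Run:
```python
from h import *
st()
im,d,P=shot("wrist","w2.png")
```

```text
t 4.1 p [ 0.509  -0.254   0.0418] yaw_y -9.97 z [ 0.0017 -0.0013 -1.    ] F [-0.95  1.49  6.69] T [ 0.15  0.12 -0.01] w 0.0156 q [-38.  35.  86.   0.  59. -28.]
```

View pics/w2.png

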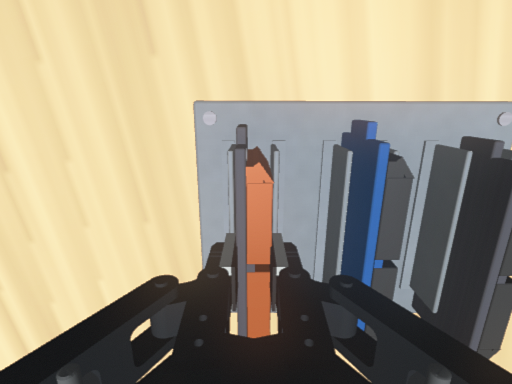

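Gripped, fingers either side of the pad at its middle. Lifting it straight up first.

Request:
jog_arm:
  plan:
    - [[0,0,-0.15,0,0,0],[0,0,-0.3,0,0,0],[0,0,-0.6,0,0,0],[0,0,-0.75,0,0,0],[0,0,-0.75,0,0,0],[0,0,-0.5,0,0,0],[0,0,-0.2,0,0,0]]

```text
time_s: 4.85
position: [0.5089, -0.2539, 0.1731]
tool_rot: [[0.173, 0.985, 0.003], [0.985, -0.173, -0.002], [-0.002, 0.003, -1.0]]
ft_force: [0.0, -0.1, -5.0]
grip_width: 0.0157
```

Run:
```python
from h import *
st()
im,d,P=shot("wrist","w3.png"); im,d,P=shot("side","s3.png")
```

```text
t 4.85 p [ 0.5089 -0.2539  0.1731] yaw_y -9.96 z [ 0.0028 -0.0022 -1.    ] F [ 0.03 -0.14 -5.04] T [ 0.   -0.01  0.01] w 0.0157 q [-38.  26.  77.   0.  76. -28.]
```

View pics/w3.png

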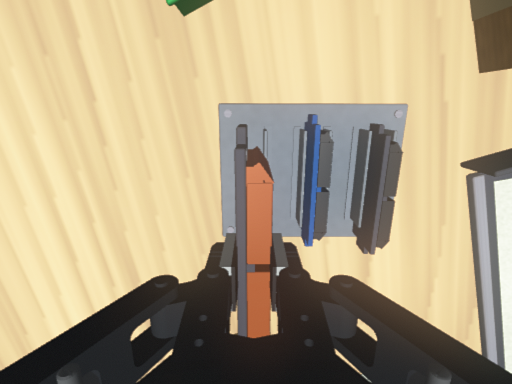

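View pics/s3.png

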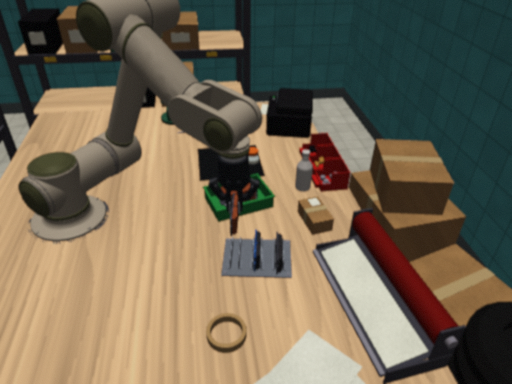

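The pad hangs straight, weighing about 5 N, and the rack neighbours are untouched. Next: carry it to the mat and lean it 50° toward its backing side.

```bash
cat >> h.py <<'E'
def lean(th,a):
    return down(th)@Ro.from_rotvec([-np.radians(a),0,0]).as_matrix()
E
python3 - <<'E'
from h import *
s=st(); 
pc,Rc=rows([.505,.264,.14],lean(20,50),n=15)
rows([.505,.264,.050],lean(20,50),p0=pc,R0=Rc,n=4)
E
```

```text
t 4.95 p [ 0.5086 -0.2537  0.1714] yaw_y -9.97 z [ 0.0012 -0.001  -1.    ] F [ 1.26  0.87 -4.8 ] T [-0.01  0.05  0.03] w 0.0156 q [-38.  26.  77.  -0.  76. -28.]
[[[0.85,-0.16,0.05,-0.38,0.1,-0.22],[0.85,-0.13,0.06,-0.38,0.1,-0.21],[0.86,-0.1,0.06,-0.37,0.11,-0.22],[0.85,-0.08,0.07,-0.38,0.1,-0.22],[0.86,-0.06,0.08,-0.38,0.1,-0.22],[0.86,-0.04,0.09,-0.38,0.1,-0.21],[0.86,-0.01,0.1,-0.38,0.1,-0.22],[0.86,0.01,0.12,-0.38,0.1,-0.22],[0.85,0.03,0.13,-0.37,0.11,-0.21],[0.85,0.05,0.14,-0.38,0.1,-0.22]]]
[[[0.85,0.07,0.16,-0.38,0.1,-0.22],[0.84,0.08,0.18,-0.38,0.1,-0.22],[0.84,0.11,0.19,-0.38,0.1,-0.21],[0.83,0.12,0.22,-0.38,0.11,-0.22],[0.82,0.13,0.24,-0.37,0.1,-0.22]]]
end [0.5051 0.2642 0.1399]
[[-0.3426, 0.6043, 0.7194], [0.9395, 0.2204, 0.2623], [-0.0001, 0.7657, -0.6432]]
[[[0.0,-0.43,0.36,0.0,0.0,0.0],[0.0,-0.43,0.36,0.0,0.0,0.0],[0.0,-0.43,0.36,0.0,0.0,0.0],[0.0,-0.43,0.36,0.0,0.0,0.0]]]
end [0.505  0.2641 0.0501]
[[-0.3426, 0.6043, 0.7194], [0.9395, 0.2204, 0.2623], [-0.0001, 0.7657, -0.6432]]
```

Request:
jog_arm:
  plan:
    - [[0.45,-0.08,0.03,-0.2,0.05,-0.1],[0.85,-0.16,0.05,-0.38,0.1,-0.22],[0.86,-0.12,0.06,-0.38,0.1,-0.22],[0.85,-0.09,0.07,-0.38,0.1,-0.22],[0.86,-0.06,0.08,-0.38,0.1,-0.22],[0.86,-0.04,0.09,-0.38,0.1,-0.21],[0.86,-0.01,0.1,-0.38,0.1,-0.22],[0.86,0.01,0.12,-0.38,0.1,-0.22],[0.85,0.03,0.13,-0.37,0.11,-0.21],[0.85,0.05,0.14,-0.38,0.1,-0.22]]

```text
time_s: 5.95
position: [0.5077, 0.0766, 0.1484]
tool_rot: [[-0.159, 0.844, 0.513], [0.986, 0.107, 0.129], [0.054, 0.526, -0.849]]
ft_force: [0.2, 0.2, -4.6]
grip_width: 0.0154
```

Request:
jog_arm:
  plan:
    - [[0.85,0.07,0.16,-0.38,0.1,-0.22],[0.84,0.08,0.18,-0.38,0.1,-0.22],[0.84,0.11,0.19,-0.38,0.1,-0.21],[0.83,0.12,0.22,-0.38,0.11,-0.22],[0.82,0.13,0.24,-0.37,0.1,-0.22],[0.3,0,0,-0.1,0.03,-0.08],[0,0,0,0,0,0],[0,0,0,0,0,0]]

```text
time_s: 6.75
position: [0.5072, 0.2191, 0.1422]
tool_rot: [[-0.318, 0.666, 0.675], [0.948, 0.2, 0.249], [0.031, 0.719, -0.695]]
ft_force: [0.3, -0.7, -4.8]
grip_width: 0.0156
```

Run:
```python
from h import *
s=st(); print(s["tool_rot"].round(3))
im,d,P=shot("side","s4.png")
cv2.imwrite("pics/s4c.png",cv2.resize(im[60:220,140:320,::-1],None,fx=3.5,fy=3.5,interpolation=2))
im,d,P=shot("wrist","w4.png")
rows([.505,.264,.050],lean(20,50))
```

```text
t 6.75 p [0.5072 0.2191 0.1422] yaw_y 16.71 z [ 0.6747  0.2489 -0.6948] F [ 0.33 -0.67 -4.83] T [-0.38  0.89 -0.06] w 0.0156 q [  6.  18. 116.  87.  10. -94.]
[[-0.318  0.666  0.675]
 [ 0.948  0.2    0.249]
 [ 0.031  0.719 -0.695]]
[[[0.34,-0.5,0.61,-0.15,0.0,-0.09],[0.35,-0.5,0.61,-0.15,-0.01,-0.09],[0.35,-0.52,0.59,-0.16,0.0,-0.09]]]
end [0.505  0.2639 0.0499]
[[-0.342, 0.6037, 0.7202], [0.9397, 0.22, 0.2618], [-0.0004, 0.7663, -0.6425]]
```

View pics/s4c.png

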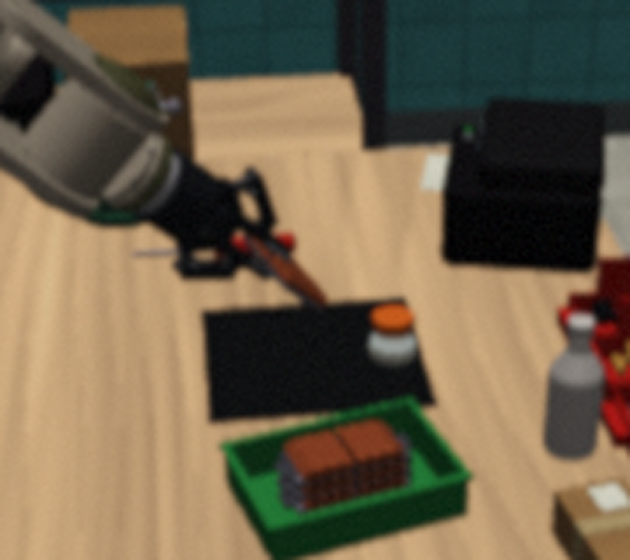

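View pics/w4.png

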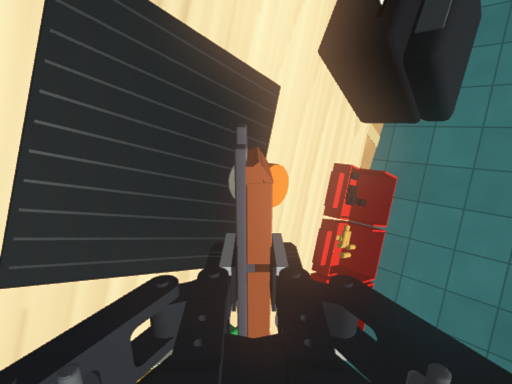

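The wrist is near its limit at a 50° lean (joint 5 at 10°), so I'll use about 33°, which is well past the 17° toppling angle.

Run:
```python
from h import *
rows([.514,.267,.14],lean(20,33),n=8)
```

```text
[[[0.14,0.04,0.06,0.19,-0.01,-0.03],[0.13,0.04,0.05,0.19,0.0,-0.04],[0.14,0.04,0.06,0.19,-0.01,-0.03],[0.13,0.04,0.05,0.19,0.0,-0.03],[0.14,0.04,0.05,0.19,-0.01,-0.04],[0.14,0.05,0.05,0.19,-0.01,-0.03],[0.13,0.05,0.05,0.19,0.0,-0.03],[0.14,0.05,0.05,0.19,-0.01,-0.03]]]
end [0.5139 0.2672 0.1398]
[[-0.3413, 0.7883, 0.5119], [0.94, 0.2861, 0.186], [0.0001, 0.5447, -0.8386]]
```

Request:
jog_arm:
  plan:
    - [[0.14,0.04,0.06,0.19,-0.01,-0.03],[0.13,0.04,0.05,0.19,0,-0.03],[0.14,0.04,0.06,0.19,-0.01,-0.03],[0.13,0.04,0.05,0.19,0,-0.03],[0.14,0.04,0.05,0.19,-0.01,-0.04],[0.14,0.05,0.05,0.19,-0.01,-0.03],[0.13,0.05,0.05,0.19,0,-0.03],[0.14,0.05,0.05,0.19,-0.01,-0.03],[0,0,0,0,0,0],[0,0,0,0,0,0]]

```text
time_s: 7.85
position: [0.5126, 0.2623, 0.1414]
tool_rot: [[-0.343, 0.775, 0.53], [0.939, 0.277, 0.203], [0.01, 0.567, -0.823]]
ft_force: [0.1, 0.4, -4.9]
grip_width: 0.0159
```

Run:
```python
from h import *
st()
rows([.514,.267,.050],lean(20,33),n=5)
```

```text
t 7.85 p [0.5126 0.2623 0.1414] yaw_y 19.67 z [ 0.5301  0.2028 -0.8233] F [ 0.08  0.43 -4.91] T [-0.28  0.7  -0.03] w 0.0159 q [ 13.  20. 104.  12.  22. -16.]
[[[0.02,-0.25,0.38,0.04,-0.01,-0.01],[0.01,-0.24,0.39,0.03,-0.01,0.0],[0.02,-0.25,0.39,0.04,-0.02,-0.01],[0.02,-0.24,0.39,0.04,-0.01,0.0],[0.01,-0.24,0.39,0.03,-0.01,-0.01]]]
end [0.514  0.2668 0.0498]
[[-0.3421, 0.7879, 0.5121], [0.9397, 0.2867, 0.1867], [0.0003, 0.5451, -0.8384]]
```

Run:
```python
from h import *
pc,Rc=rows([.50,.257,.16],lean(-20,3),n=8)
rows([.502,.257,.14],lean(-75,45),n=10,p0=pc,R0=Rc)
```

```text
[[[0.0,0.0,-0.07,0.44,-0.2,0.56],[-0.01,-0.01,-0.07,0.43,-0.2,0.55],[0.0,-0.01,-0.07,0.44,-0.19,0.56],[-0.01,-0.02,-0.07,0.44,-0.2,0.55],[-0.02,-0.01,-0.07,0.44,-0.2,0.56],[-0.01,-0.03,-0.07,0.43,-0.2,0.56],[-0.02,-0.02,-0.07,0.44,-0.2,0.55],[-0.03,-0.03,-0.06,0.44,-0.19,0.56]]]
end [0.4998 0.257  0.1601]
[[0.3425, 0.9383, 0.049], [0.9395, -0.342, -0.0172], [0.0006, 0.052, -0.9986]]
[[[0.0,0.0,0.05,-0.45,-0.27,0.6],[0.01,0.0,0.05,-0.45,-0.26,0.59],[0.0,0.0,0.05,-0.45,-0.27,0.6],[0.01,-0.01,0.05,-0.45,-0.26,0.6],[0.01,-0.02,0.05,-0.45,-0.27,0.59],[0.01,-0.01,0.05,-0.45,-0.27,0.6],[0.0,-0.02,0.04,-0.45,-0.26,0.6],[0.01,-0.03,0.04,-0.45,-0.27,0.59],[0.01,-0.03,0.05,-0.45,-0.26,0.6],[0.01,-0.03,0.03,-0.45,-0.27,0.6]]]
end [0.502  0.2572 0.14  ]
[[0.966, 0.1828, 0.1827], [0.2584, -0.6834, -0.6828], [0.0001, 0.7068, -0.7074]]
```

Request:
jog_arm:
  plan:
    - [[0,0,-0.07,0.44,-0.2,0.56],[-0.01,-0.01,-0.07,0.43,-0.2,0.55],[0,-0.01,-0.07,0.44,-0.19,0.56],[-0.01,-0.02,-0.07,0.44,-0.2,0.55],[-0.02,-0.01,-0.07,0.44,-0.2,0.56],[-0.01,-0.03,-0.07,0.43,-0.2,0.56],[-0.02,-0.02,-0.07,0.44,-0.2,0.55],[-0.03,-0.03,-0.06,0.44,-0.19,0.56],[0,0,0,0,0,0]]

```text
time_s: 8.75
position: [0.5011, 0.2571, 0.1601]
tool_rot: [[0.342, 0.938, 0.051], [0.94, -0.341, -0.016], [0.003, 0.054, -0.999]]
ft_force: [1.2, -0.5, -5.6]
grip_width: 0.0156
```

Request:
jog_arm:
  plan:
    - [[0,0,0.05,-0.45,-0.27,0.6],[0.01,0,0.05,-0.45,-0.26,0.59],[0,0,0.05,-0.45,-0.27,0.6],[0.01,-0.01,0.05,-0.45,-0.26,0.6],[0.01,-0.02,0.05,-0.45,-0.27,0.59],[0.01,-0.01,0.05,-0.45,-0.27,0.6],[0,-0.02,0.04,-0.45,-0.26,0.6],[0.01,-0.03,0.04,-0.45,-0.27,0.59],[0.01,-0.03,0.05,-0.45,-0.26,0.6],[0.01,-0.03,0.03,-0.45,-0.27,0.6]]

```text
time_s: 9.75
position: [0.5018, 0.258, 0.1394]
tool_rot: [[0.965, 0.184, 0.187], [0.262, -0.683, -0.682], [0.002, 0.707, -0.707]]
ft_force: [0.4, 0.0, -4.9]
grip_width: 0.0156
```

Request:
jog_arm:
  plan:
    - [[0,0,0,0,0,0],[0,0,0,0,0,0]]

```text
time_s: 9.95
position: [0.5021, 0.2579, 0.1395]
tool_rot: [[0.964, 0.189, 0.187], [0.265, -0.684, -0.679], [-0.0, 0.705, -0.71]]
ft_force: [-0.3, 0.3, -4.5]
grip_width: 0.0156
```

Run:
```python
from h import *
s=st(); print(s["tool_rot"].round(3))
im,d,P=shot("side","s5.png")
cv2.imwrite("pics/s5c.png",cv2.resize(im[60:220,140:320,::-1],None,fx=3.5,fy=3.5,interpolation=2))
rows([.502,.257,.050],lean(-75,45))
```

```text
t 9.95 p [0.5021 0.2579 0.1395] yaw_y -74.59 z [ 0.1867 -0.6795 -0.7096] F [-0.26  0.27 -4.46] T [0.89 0.23 0.04] w 0.0156 q [ 33.  38.  74. -42.  86. 118.]
[[ 0.964  0.189  0.187]
 [ 0.265 -0.684 -0.679]
 [-0.     0.705 -0.71 ]]
[[[0.0,-0.53,0.54,-0.01,-0.01,0.01],[-0.01,-0.52,0.53,0.0,-0.01,0.01],[0.0,-0.53,0.54,-0.01,-0.01,0.0]]]
end [0.502  0.2569 0.0499]
[[0.9658, 0.1835, 0.183], [0.2592, -0.683, -0.6829], [-0.0004, 0.707, -0.7072]]
```

View pics/s5c.png

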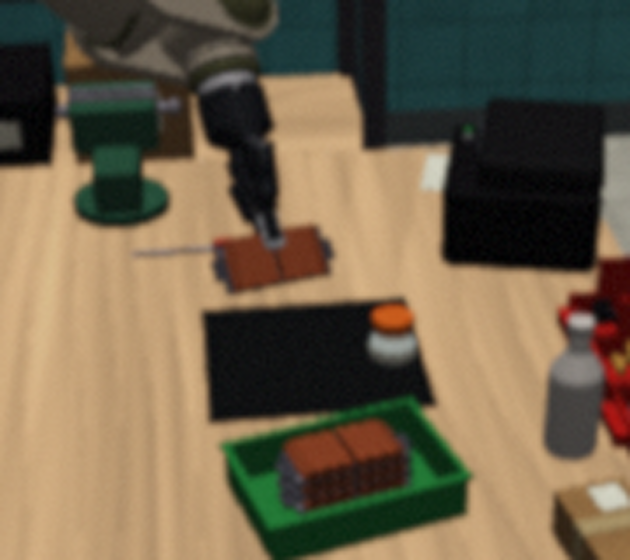

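The arm is well clear of its limits and the lining faces up and toward -y. Lower toward contact.

Request:
jog_arm:
  plan:
    - [[0,-0.53,0.54,0,-0.01,0.01],[-0.01,-0.53,0.54,0,-0.01,0.01],[0,-0.53,0.53,-0.01,-0.01,0],[0,0,0,0,0,0]]

```text
time_s: 10.4
position: [0.5008, 0.2561, 0.0469]
tool_rot: [[0.966, 0.186, 0.178], [0.257, -0.682, -0.685], [-0.006, 0.707, -0.707]]
ft_force: [-0.2, 0.2, -4.3]
grip_width: 0.0153
```

Request:
jog_arm:
  plan:
    - [[0,-0.07,0.07,0,0,0],[0,-0.07,0.07,0,0,0],[0,-0.04,0.04,0,0,0]]

```text
time_s: 10.7
position: [0.5025, 0.2574, 0.0406]
tool_rot: [[0.967, 0.179, 0.183], [0.256, -0.684, -0.683], [0.003, 0.707, -0.707]]
ft_force: [-0.0, -1.1, -5.1]
grip_width: 0.0157
```

Request:
jog_arm:
  plan:
    - [[0,-0.04,0.04,0,0,0],[0,0,0,0,0,0]]

```text
time_s: 10.9
position: [0.5021, 0.2573, 0.0374]
tool_rot: [[0.967, 0.18, 0.182], [0.256, -0.683, -0.684], [0.001, 0.708, -0.707]]
ft_force: [-0.0, -0.8, -4.4]
grip_width: 0.0153
```

Request:
jog_arm:
  plan:
    - [[0,-0.03,0.03,0,0,0],[0,0,0,0,0,0]]

```text
time_s: 11.1
position: [0.5021, 0.2572, 0.0354]
tool_rot: [[0.967, 0.18, 0.182], [0.256, -0.683, -0.684], [0.001, 0.708, -0.706]]
ft_force: [0.3, 0.1, -4.4]
grip_width: 0.0156
```

Request:
jog_arm:
  plan:
    - [[0,-0.02,0.02,0,0,0],[0,0,0,0,0,0]]

```text
time_s: 11.3
position: [0.5022, 0.2573, 0.0344]
tool_rot: [[0.967, 0.18, 0.182], [0.256, -0.683, -0.684], [0.001, 0.708, -0.706]]
ft_force: [-0.7, 0.5, -4.4]
grip_width: 0.0156
```

Request:
jog_arm:
  plan:
    - [[0,-0.02,0.02,0,0,0],[0,0,0,0,0,0]]

```text
time_s: 11.5
position: [0.5023, 0.2573, 0.0342]
tool_rot: [[0.967, 0.179, 0.183], [0.256, -0.683, -0.685], [0.002, 0.708, -0.706]]
ft_force: [-1.6, 1.8, 4.4]
grip_width: 0.0155
```

Request:
jog_arm:
  plan:
    - [[0,-0.02,0.02,0,0,0],[0,0,0,0,0,0]]

```text
time_s: 11.7
position: [0.5023, 0.2574, 0.034]
tool_rot: [[0.967, 0.179, 0.183], [0.256, -0.682, -0.685], [0.003, 0.709, -0.705]]
ft_force: [-5.1, 3.9, 10.9]
grip_width: 0.0151
```

Touched the mat at TCP z 34 mm, as predicted. Open a little so the pad leans on the lower finger, then withdraw along the fingers.

Request:
jog_arm:
  plan:
    - [[0,0,0,0,0,0],[0,0,0,0,0,0],[0,0,0,0,0,0]]
  grip: -0.4

```text
time_s: 12.0
position: [0.5022, 0.2573, 0.032]
tool_rot: [[0.967, 0.18, 0.182], [0.256, -0.683, -0.684], [0.001, 0.708, -0.706]]
ft_force: [-0.3, 2.3, -0.3]
grip_width: 0.0255
```

Run:
```python
from h import *
st()
im,d,P=shot("wrist","w6.png")
im,d,P=shot("side","s6.png")
cv2.imwrite("pics/s6c.png",cv2.resize(im[60:220,140:320,::-1],None,fx=3.5,fy=3.5,interpolation=2))
```

```text
t 12.0 p [0.5022 0.2573 0.032 ] yaw_y -75.21 z [ 0.1818 -0.684  -0.7065] F [-0.26  2.29 -0.26] T [ 0.58  0.07 -0.02] w 0.0255 q [ 33.  47.  79. -44.  77. 127.]
```

View pics/w6.png

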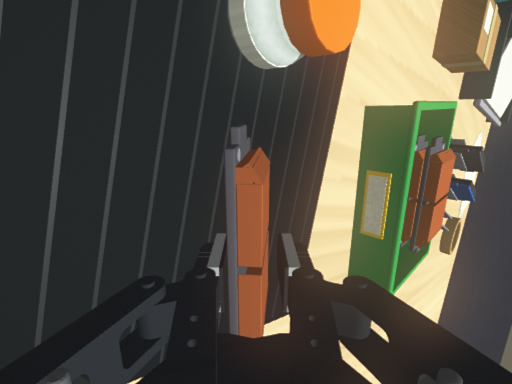

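View pics/s6c.png

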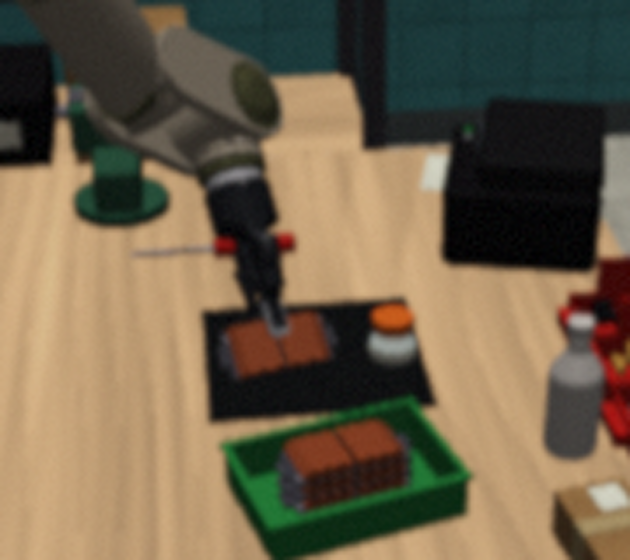

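The pad now leans on the lower finger with a gap to the upper finger. Withdraw.

Request:
jog_arm:
  plan:
    - [[0,0,-0.15,0,0,0],[0,0,-0.25,0,0,0],[0,0,-0.3,0,0,0],[0,0,-0.4,0,0,0],[0,0,-0.6,0,0,0],[0,0,-0.8,0,0,0],[0,0,-0.6,0,0,0],[0,0,0,0,0,0]]

```text
time_s: 12.9
position: [0.4796, 0.3447, 0.1226]
tool_rot: [[0.966, 0.179, 0.187], [0.258, -0.685, -0.681], [0.006, 0.706, -0.708]]
ft_force: [-0.8, 0.6, 0.5]
grip_width: 0.0259
```

Run:
```python
from h import *
st()
im,d,P=shot("wrist","w7.png")
rows([.500,.265,.16],down(-75))
```

```text
t 12.9 p [0.4796 0.3447 0.1226] yaw_y -75.38 z [ 0.1867 -0.6811 -0.7079] F [-0.84  0.61  0.52] T [ 0.27  0.14 -0.01] w 0.0259 q [ 40.  43.  66. -40.  92. 122.]
[[[0.0,0.35,0.12,0.87,0.0,0.0],[0.0,0.37,0.08,0.88,-0.01,-0.01],[0.0,0.37,0.02,0.87,0.0,0.0],[0.0,0.38,-0.02,0.87,0.0,0.0],[0.0,0.36,-0.07,0.87,0.0,0.0],[0.0,0.36,-0.12,0.88,-0.01,-0.01]]]
end [0.5002 0.265  0.1601]
[[0.9658, 0.2592, -0.0006], [0.2592, -0.9658, 0.0004], [-0.0005, -0.0005, -1.0]]
```

View pics/w7.png

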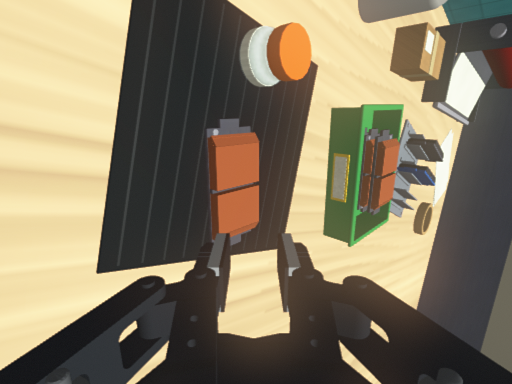

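The pad lies flat on the mat with its lining up (pixels 207–260 × 120–242). Move upright above it and open fully.

Request:
jog_arm:
  plan:
    - [[0,0.35,0.12,0.87,0,0],[0,0.37,0.08,0.88,-0.01,-0.01],[0,0.37,0.02,0.87,0,0],[0,0.38,-0.02,0.87,0,0],[0,0.36,-0.07,0.87,0,0],[0,0.36,-0.12,0.88,-0.01,-0.01],[0,0,0,0,0,0],[0,0,0,0,0,0]]
  grip: 1

```text
time_s: 13.75
position: [0.5002, 0.2625, 0.1584]
tool_rot: [[0.967, 0.255, -0.004], [0.255, -0.967, -0.003], [-0.005, 0.002, -1.0]]
ft_force: [0.2, 0.0, -0.8]
grip_width: 0.0853
```

```bash
cat > /tmp/b.py <<'E'
from h import *
import sys
st()
im,d,P=shot("wrist",sys.argv[1])
i=im.astype(int); r=spotter.trace("wrist","pad_mid")
for k in r[:3]:
    m=k["pixels"]&(d>0); print(round(k["score"],2),k["rect"],m.sum(),np.median(P[m],0).round(4))
    for lo,hi in((.013,.03),(.001,.03)):
        mm=m&(P[...,2]>lo)&(P[...,2]<hi)
        if mm.sum()>50: print(lo,cv2.minAreaRect(P[mm][:,:2].astype(np.float32)))
E
python3 /tmp/b.py w8.png
```

```text
t 13.75 p [0.5002 0.2625 0.1584] yaw_y -75.25 z [-0.004 -0.003 -1.   ] F [ 0.22  0.05 -0.77] T [-0.03  0.01  0.03] w 0.0853 q [16. 27. 79. -0. 75. 91.]
0.63 [224.2, 113.7, 281.7, 238.2] 6055 [0.5078 0.2663 0.019 ]
0.013 ((0.4993132948875427, 0.2644311785697937), (0.103802889585495, 0.05495017394423485), 14.802546501159668)
0.001 ((0.4993021786212921, 0.26426029205322266), (0.13148894906044006, 0.054886892437934875), 15.127461433410645)
```

View pics/w8.png

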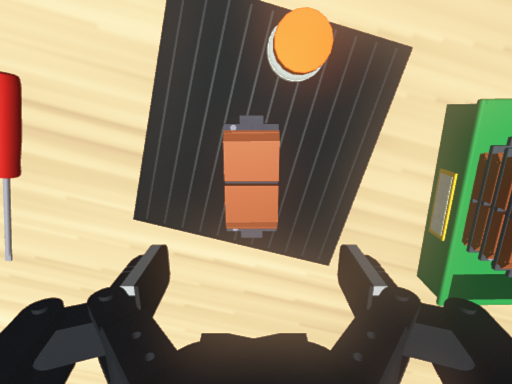

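Request:
jog_arm:
  plan:
    - [[0,0,0.3,0,0,0],[0,0,0.3,0,0,0],[0,0,0,0,0,0]]
  grip: 0.55

```text
time_s: 14.15
position: [0.4988, 0.2642, 0.1325]
tool_rot: [[0.966, 0.259, -0.007], [0.259, -0.966, -0.003], [-0.008, 0.001, -1.0]]
ft_force: [-0.5, -0.1, -0.2]
grip_width: 0.0663
```

Run:
```python
from h import *
s=st()
im,d,P=shot("wrist","w9.png")
T=(P-s["position"])@s["tool_rot"]   # tool frame
m=(d>0)&(abs(T[...,0])<.02)&(abs(T[...,1])>.02)&(abs(T[...,1])<.06)&(T[...,2]>-.06)&(T[...,2]<.02)
for sg in(1,-1):
    q=T[m&(T[...,1]*sg>0)]; print(sg,len(q),"zmax",np.sort(q[:,2])[-15:].round(4),"y near tip",np.percentile(q[q[:,2]>q[:,2].max()-.006][:,1],[0,50,100]).round(4), "x",np.percentile(q[:,0],[1,99]).round(3))
p,R=rows([.4993,.2643,.05],down(-74.9))
```

```text
t 14.15 p [0.4988 0.2642 0.1325] yaw_y -75.01 z [-0.0073 -0.0028 -1.    ] F [-0.48 -0.06 -0.15] T [ 0.08 -0.04 -0.04] w 0.0663 q [16. 29. 81. -0. 71. 91.]
1 4410 zmax [-0.007  -0.007  -0.0069 -0.0069 -0.0068 -0.0065 -0.0065 -0.0064 -0.0063
 -0.0062 -0.0062 -0.0061 -0.0061 -0.0058 -0.0057] y near tip [0.0326 0.0329 0.0394] x [-0.011  0.013]
-1 4366 zmax [-0.0068 -0.0068 -0.0066 -0.0066 -0.0066 -0.0066 -0.0066 -0.0065 -0.0065
 -0.0063 -0.0063 -0.0061 -0.006  -0.0059 -0.0056] y near tip [-0.044  -0.0333 -0.033 ] x [-0.011  0.013]
[[[0.0,0.0,0.7,0.0,0.01,0.0],[0.01,0.0,0.69,0.0,0.02,-0.01],[0.0,0.0,0.7,0.0,0.01,0.0]]]
end [0.4995 0.2642 0.05  ]
[[0.9656, 0.2599, 0.0001], [0.2599, -0.9656, -0.0007], [-0.0001, 0.0007, -1.0]]
```

View pics/w9.png

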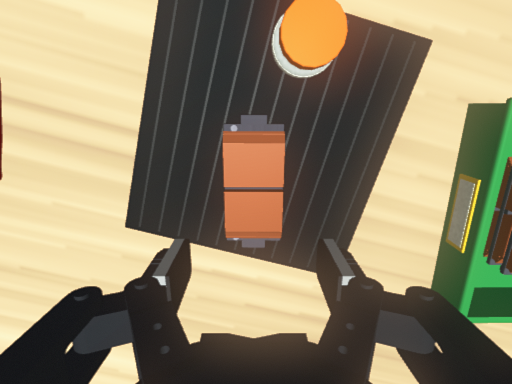

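Tips sit about 6 mm behind the TCP at this opening. Descend to TCP z ≈ 4 mm so the tips stay off the mat and cover about 12 mm of the pad.

Request:
jog_arm:
  plan:
    - [[0,0,0.7,0,0.01,0],[0.01,0,0.7,0,0.02,-0.01],[0,0,0.7,0,0.01,0],[0,0,0.6,0,0,0],[0,0,0.3,0,0,0],[0,0,0,0,0,0]]

```text
time_s: 14.8
position: [0.5001, 0.264, 0.014]
tool_rot: [[0.966, 0.259, 0.001], [0.259, -0.966, -0.0], [0.001, 0.001, -1.0]]
ft_force: [-0.0, 0.2, 0.9]
grip_width: 0.0664
```

Run:
```python
from h import *
st()
rows([.4993,.2643,.004],down(-74.9))
```

```text
t 14.8 p [0.5001 0.264  0.014 ] yaw_y -74.98 z [ 8.e-04 -4.e-04 -1.e+00] F [-0.01  0.2   0.85] T [0.02 0.   0.01] w 0.0664 q [16. 37. 88. -0. 55. 91.]
[[[-0.02,-0.01,0.25,0.0,0.0,-0.01]]]
end [0.4993 0.2642 0.004 ]
[[0.9654, 0.2607, 0.0008], [0.2607, -0.9654, -0.0004], [0.0006, 0.0006, -1.0]]
```

Request:
jog_arm:
  plan:
    - [[-0.02,-0.01,0.15,0,0,-0.01],[0,0,0.1,0,0,0],[0,0,0,0,0,0]]

```text
time_s: 15.1
position: [0.4999, 0.2643, 0.0053]
tool_rot: [[0.965, 0.261, 0.003], [0.261, -0.965, 0.0], [0.003, 0.001, -1.0]]
ft_force: [-0.3, 0.6, 0.4]
grip_width: 0.0662
```

Request:
jog_arm:
  plan:
    - [[0,0,0,0,0,0],[0,0,0,0,0,0],[0,0,0,0,0,0],[0,0,0,0,0,0],[0,0,0,0,0,0]]
  grip: -1
  squeeze: 60

```text
time_s: 15.6
position: [0.5001, 0.2644, 0.006]
tool_rot: [[0.965, 0.261, 0.004], [0.261, -0.965, 0.001], [0.004, 0.0, -1.0]]
ft_force: [-1.4, -0.2, 5.7]
grip_width: 0.0527
```

Run:
```python
from h import *
s=st()
im,d,P=shot("wrist","w10.png")
```

```text
t 15.6 p [0.5001 0.2644 0.006 ] yaw_y -74.9 z [ 4.3e-03  8.0e-04 -1.0e+00] F [-1.41 -0.17  5.67] T [ 0.07  0.31 -0.01] w 0.0527 q [16. 38. 88. -0. 54. 91.]
```

View pics/w10.png

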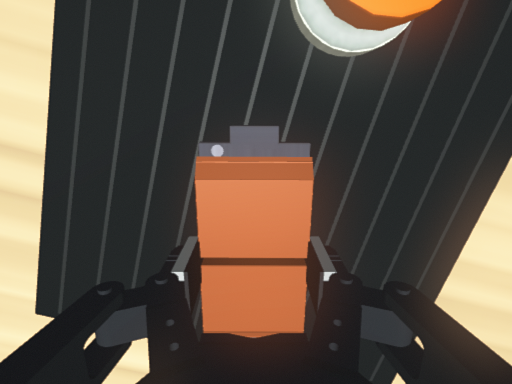

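Gripped across the width: the pad is square between the fingers and its near end is at rows 125–160. Lift, then stop beside the bin for a closer measurement of it.

Request:
jog_arm:
  plan:
    - [[0,0,-0.1,0,0,0],[0,0,-0.3,0,0,0],[0,0,-0.7,0,0,0],[0,0,-0.9,0,0,0],[0,0,-0.9,0,0,0],[0,0,-0.9,0,0,0],[0,0,-0.6,0,0,0],[0,0,-0.2,0,0,0],[0,0,0,0,0,0]]

```text
time_s: 16.55
position: [0.4992, 0.2642, 0.1898]
tool_rot: [[0.965, 0.261, 0.004], [0.261, -0.965, 0.001], [0.004, 0.0, -1.0]]
ft_force: [1.6, -0.6, -4.1]
grip_width: 0.0534
```

Run:
```python
from h import *
s=st()
im,d,P=shot("wrist","w11.png")
rows([.53,.165,.24],down(-74.9))
```

```text
t 16.55 p [0.4992 0.2642 0.1898] yaw_y -74.9 z [ 4.3e-03  6.0e-04 -1.0e+00] F [ 1.61 -0.65 -4.11] T [-0.02  0.03 -0.05] w 0.0534 q [16. 25. 76. -0. 79. 91.]
[[[0.04,0.86,-0.43,0.0,0.0,0.0],[0.03,0.87,-0.43,0.0,-0.01,0.0],[0.04,0.86,-0.43,0.0,0.0,0.0]]]
end [0.5299 0.1651 0.24  ]
[[0.9655, 0.2605, 0.0004], [0.2605, -0.9655, -0.0004], [0.0003, 0.0005, -1.0]]
```

View pics/w11.png

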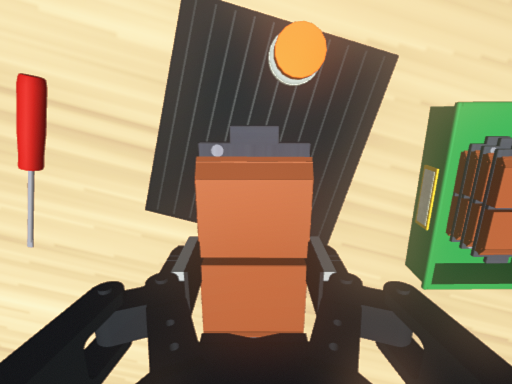

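Request:
jog_arm:
  plan:
    - [[0.04,0.6,-0.3,0,0,0],[0.03,0.87,-0.43,0,-0.02,0],[0.04,0.86,-0.43,0,0,0],[0,0.26,-0.13,0,0,0],[0,0,0,0,0,0],[0,0,0,0,0,0]]

```text
time_s: 17.2
position: [0.5297, 0.1658, 0.2392]
tool_rot: [[0.965, 0.261, -0.003], [0.261, -0.965, -0.0], [-0.003, -0.001, -1.0]]
ft_force: [0.8, 0.7, -4.8]
grip_width: 0.0532
```

```bash
cat > /tmp/c.py <<'E'
from h import *
s=st()
im,d,P=shot("wrist","w12.png"); np.savez("/tmp/w12.npz",im=im,d=d,P=P)
i=im.astype(int);R,G,B=i[...,0],i[...,1],i[...,2];X,Y,Z=P[...,0],P[...,1],P[...,2]
g=(G-R>25)&(G-B>15)&(d>0)&(abs(X-.546)<.14)&(abs(Y)<.12)
def rc(m,n): r=cv2.minAreaRect(P[m][:,:2].astype(np.float32)); print(n,m.sum(),np.round(r[0],4),np.round(r[1],4),round(r[2],2))
rc(g&(Z>.046)&(Z<.056),"rim"); rc(g&(Z>-.002),"green")
print("rim z",np.median(Z[g&(Z>.044)]),"floor",np.median(Z[g&(Z<.015)]))
th=np.radians(15.4);c=np.array([.546,.003,0]);M=np.array([[np.cos(th),-np.sin(th),0],[np.sin(th),np.cos(th),0],[0,0,1]])
q=(P-c)@M
box=(d>0)&(abs(q[...,0])<.075)&(abs(q[...,1])<.04)
zz=Z[box]; h,e=np.histogram(zz,bins=np.arange(0,.1,.003)); print([(round(a,3),int(b)) for a,b in zip(e,h) if b])
t=box&(Z>np.percentile(zz,60)-.004)&(Z<.08)
cop=(R-B>45)&(R-G>25)
t=box&cop&(Z>.06)&(Z<.08)
rc(t,"pile top cop"); print("z",np.percentile(Z[t],[5,50,95]))
t=box&(Z>.05)&(Z<.08); rc(t,"pile top all")
E
python3 /tmp/c.py
```

```text
t 17.2 p [0.5297 0.1658 0.2392] yaw_y -74.89 z [-2.9e-03 -3.0e-04 -1.0e+00] F [ 0.85  0.65 -4.77] T [-0.03 -0.01 -0.03] w 0.0532 q [ 5. 22. 73.  0. 86. 80.]
rim 3434 [0.5459 0.0044] [0.2037 0.1438] 15.5
green 9233 [0.5459 0.0044] [0.2037 0.1438] 15.5
rim z 0.049162156018787 floor 0.0033796246270826483
[(np.float64(0.0), 546), (np.float64(0.003), 1096), (np.float64(0.006), 56), (np.float64(0.009), 46), (np.float64(0.012), 6), (np.float64(0.015), 69), (np.float64(0.018), 183), (np.float64(0.021), 71), (np.float64(0.024), 76), (np.float64(0.027), 74), (np.float64(0.03), 65), (np.float64(0.033), 128), (np.float64(0.036), 183), (np.float64(0.039), 82), (np.float64(0.042), 95), (np.float64(0.045), 86), (np.float64(0.048), 118), (np.float64(0.051), 608), (np.float64(0.054), 269), (np.float64(0.057), 234), (np.float64(0.06), 420), (np.float64(0.063), 2691), (np.float64(0.066), 933)]
pile top cop 3980 [0.5466 0.0045] [0.1037 0.0556] 15.57
z [0.06174702 0.0654232  0.06666711]
pile top all 5189 [0.5463 0.0043] [0.1317 0.0562] 15.44
```

View pics/w12.png

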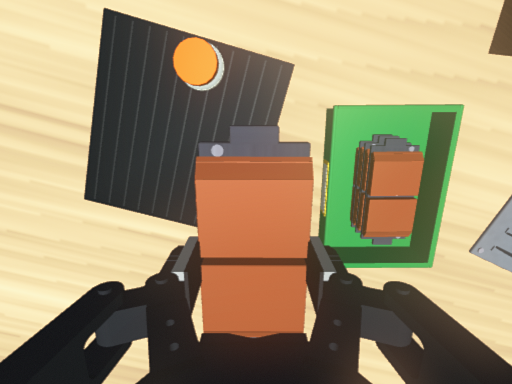

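Pile top measured at (0.546, 0.004), yaw 15.4°, z ≈ 65.5 mm; the top and wrist cameras agree within about 1 mm. Contact is expected near TCP z ≈ 68 mm.

Run:
```python
from h import *
p,R=rows([.5467,.004,.15],down(-74.55))
rows([.5467,.004,.088],down(-74.55),p0=p,R0=R,n=3)
```

```text
[[[-0.13,0.81,0.45,0.0,0.0,-0.01],[-0.13,0.8,0.44,0.0,0.01,0.0],[-0.13,0.81,0.45,0.0,0.0,-0.01],[-0.13,0.8,0.44,0.0,0.0,-0.01],[-0.13,0.81,0.45,0.0,0.01,0.0]]]
end [0.5468 0.0038 0.15  ]
[[0.9641, 0.2657, 0.0001], [0.2657, -0.9641, 0.0005], [0.0002, -0.0005, -1.0]]
[[[0.0,0.0,0.52,0.0,0.0,0.0],[0.0,0.0,0.51,0.0,0.0,0.0],[0.0,0.0,0.52,0.0,0.0,0.0]]]
end [0.5468 0.0039 0.088 ]
[[0.9641, 0.2657, 0.0001], [0.2657, -0.9641, 0.0005], [0.0002, -0.0005, -1.0]]
```

Request:
jog_arm:
  plan:
    - [[-0.06,0.4,0.22,0,0,0],[-0.13,0.8,0.45,0,0,-0.01],[-0.13,0.8,0.44,0,0.01,0],[-0.13,0.81,0.45,0,0,-0.01],[-0.13,0.8,0.44,0,0,-0.01],[-0.07,0.42,0.23,0,0.01,0],[0,0,0,0,0,0],[0,0,0,0,0,0]]

```text
time_s: 18.05
position: [0.5473, 0.0032, 0.1511]
tool_rot: [[0.964, 0.265, 0.002], [0.265, -0.964, 0.001], [0.002, -0.0, -1.0]]
ft_force: [0.2, -0.2, -4.9]
grip_width: 0.0531
```

Run:
```python
from h import *
st()
rows([.5467,.004,.088],down(-74.55))
```

```text
t 18.05 p [0.5473 0.0032 0.1511] yaw_y -74.64 z [ 1.8e-03  8.0e-04 -1.0e+00] F [ 0.23 -0.22 -4.94] T [0.01 0.03 0.03] w 0.0531 q [-12.  26.  82.   0.  72.  63.]
[[[-0.01,-0.01,0.79,0.0,-0.01,-0.01],[0.0,-0.01,0.79,0.0,0.0,0.0]]]
end [0.5467 0.0039 0.0879]
[[0.9639, 0.2663, 0.0004], [0.2663, -0.9639, 0.0004], [0.0005, -0.0003, -1.0]]
```

Request:
jog_arm:
  plan:
    - [[-0.01,-0.01,0.5,0,-0.01,-0.01],[0,-0.01,0.6,0,0,0],[0,0,0.3,0,0,0],[0,0,0.18,0,0,0],[0,0,0,0,0,0],[0,0,0,0,0,0]]

```text
time_s: 18.65
position: [0.5477, 0.0037, 0.0892]
tool_rot: [[0.964, 0.267, 0.003], [0.267, -0.964, -0.0], [0.003, 0.001, -1.0]]
ft_force: [0.5, -0.6, -5.2]
grip_width: 0.0533
```

Run:
```python
from h import *
st()
im,d,P=shot("wrist","w13.png")
im,d,P=shot("side","s13.png")
cv2.imwrite("pics/s13c.png",cv2.resize(im[140:240,180:300,::-1],None,fx=5,fy=5,interpolation=2))
```

```text
t 18.65 p [0.5477 0.0037 0.0892] yaw_y -74.53 z [ 3.1e-03 -4.0e-04 -1.0e+00] F [ 0.49 -0.62 -5.22] T [0.05 0.05 0.03] w 0.0533 q [-12.  30.  87.   0.  63.  63.]
```

View pics/w13.png

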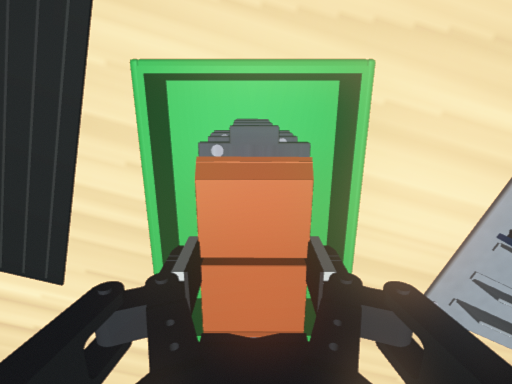

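View pics/s13c.png

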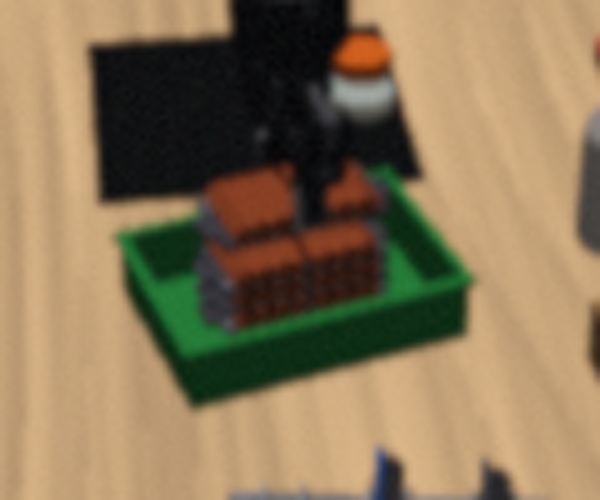

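Pad and pile are aligned: the bin is symmetric about the pad in the view (centre column 252 against 254). Lower and feel.

Request:
jog_arm:
  plan:
    - [[-0.02,0,0.1,0,-0.01,0],[0,0,0.12,0,-0.01,0],[0,0,0.1,0,0,0],[0,0,0.06,0,0,0],[0,0,0,0,0,0]]

```text
time_s: 19.25
position: [0.5462, 0.0033, 0.0727]
tool_rot: [[0.964, 0.266, -0.002], [0.266, -0.964, -0.001], [-0.002, 0.0, -1.0]]
ft_force: [-0.2, -0.5, -5.1]
grip_width: 0.0528
```

Request:
jog_arm:
  plan:
    - [[0,0,0.03,0,0,0],[0,0,0.03,0,0,0],[0,0,0,0,0,0]]

```text
time_s: 19.55
position: [0.5464, 0.0033, 0.0708]
tool_rot: [[0.964, 0.266, -0.001], [0.266, -0.964, -0.001], [-0.002, 0.0, -1.0]]
ft_force: [0.9, 0.3, -4.5]
grip_width: 0.0535
```

Request:
jog_arm:
  plan:
    - [[0,0,0.02,0,0,0],[0,0,0,0,0,0]]

```text
time_s: 19.75
position: [0.5463, 0.0033, 0.07]
tool_rot: [[0.964, 0.266, -0.001], [0.266, -0.964, -0.001], [-0.002, 0.0, -1.0]]
ft_force: [1.2, 0.5, -5.2]
grip_width: 0.0527
```

Request:
jog_arm:
  plan:
    - [[0,0,0.02,0,0,0],[0,0,0,0,0,0]]

```text
time_s: 19.95
position: [0.5464, 0.0033, 0.0694]
tool_rot: [[0.964, 0.266, -0.001], [0.266, -0.964, -0.001], [-0.001, 0.001, -1.0]]
ft_force: [-0.4, -0.3, -2.6]
grip_width: 0.0531
```

Request:
jog_arm:
  plan:
    - [[0,0,0.01,0,0,0],[0,0,0,0,0,0]]

```text
time_s: 20.15
position: [0.5465, 0.0033, 0.0693]
tool_rot: [[0.964, 0.266, -0.001], [0.266, -0.964, -0.001], [-0.001, 0.001, -1.0]]
ft_force: [-2.3, 0.4, 2.4]
grip_width: 0.053
```

The force went from -5 N through -2.6 to +2.4 N at TCP z 69.3 mm, so the pad rests on the pile, near the height the camera gave. Release.

Request:
jog_arm:
  plan:
    - [[0,0,0,0,0,0],[0,0,0,0,0,0],[0,0,0,0,0,0]]
  grip: 0.6

```text
time_s: 20.45
position: [0.5466, 0.0033, 0.0689]
tool_rot: [[0.964, 0.266, -0.001], [0.266, -0.964, -0.001], [-0.001, 0.001, -1.0]]
ft_force: [0.0, 0.3, -0.3]
grip_width: 0.0685
```

Request:
jog_arm:
  plan:
    - [[0,0,-0.1,0,0,0],[0,0,-0.4,0,0,0],[0,0,-0.8,0,0,0],[0,0,-0.9,0,0,0],[0,0,-0.8,0,0,0],[0,0,-0.5,0,0,0],[0,0,0,0,0,0]]

```text
time_s: 21.15
position: [0.5476, 0.0033, 0.212]
tool_rot: [[0.964, 0.266, 0.005], [0.266, -0.964, -0.002], [0.004, 0.003, -1.0]]
ft_force: [-0.0, 0.5, -0.0]
grip_width: 0.0688
```

Run:
```python
from h import *
st()
im,d,P=shot("wrist","w14.png")
i=im.astype(int);R,G,B=i[...,0],i[...,1],i[...,2];Z=P[...,2]
box=(d>0)&(abs(P[...,0]-.546)<.09)&(abs(P[...,1]-.004)<.07)
def rc(m,n): r=cv2.minAreaRect(P[m][:,:2].astype(np.float32)); print(n,m.sum(),np.round(r[0],4),np.round(r[1],4),round(r[2],2))
cop=(R-B>45)&(R-G>25)
rc(box&cop&(Z>.075)&(Z<.095),"pad lining top"); rc(box&(Z>.062)&(Z<.095),"pad all")
t=box&cop&(Z>.08); A=np.c_[P[t][:,:2]-[.546,.004],np.ones(t.sum())]; print("plane",np.linalg.lstsq(A,Z[t],rcond=None)[0].round(4))
g=(G-R>25)&(G-B>15)&(d>0)&(Z>.046)&(Z<.056); rc(g&(abs(P[...,0]-.546)<.14)&(abs(P[...,1])<.12),"rim")
im,d,P=shot("side","s14.png")
cv2.imwrite("pics/s14c.png",cv2.resize(im[140:290,180:310,::-1],None,fx=4,fy=4,interpolation=2))
im,d,P=shot("top","t14.png")
```

```text
t 21.15 p [0.5476 0.0033 0.212 ] yaw_y -74.55 z [ 0.0048 -0.0022 -1.    ] F [-0.01  0.52 -0.02] T [ 0.02 -0.04 -0.01] w 0.0688 q [-12.  22.  77.  -0.  81.  63.]
pad lining top 5432 [0.5455 0.0033] [0.1037 0.0543] 15.36
pad all 6524 [0.5461 0.0033] [0.1312 0.055 ] 15.17
plane [ 0.0589 -0.1723  0.0844]
rim 4338 [0.5458 0.0042] [0.2028 0.1433] 15.45
```

View pics/w14.png

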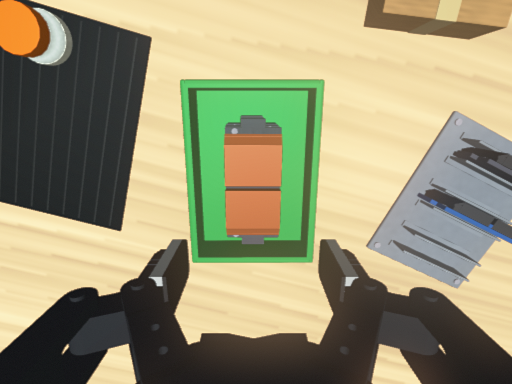

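View pics/s14c.png

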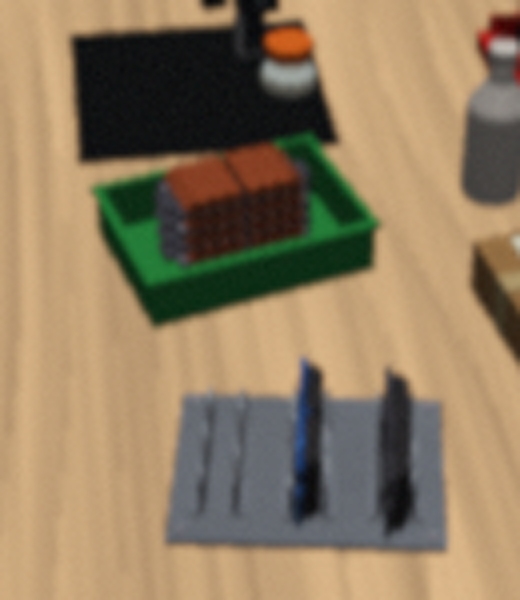

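The pad sits on the pile with its lining up; the plane fit's tilt looks like outliers because it had no upper height limit. Recheck it.

Run:
```python
from h import *
im,d,P=shot("wrist","w15.png")
i=im.astype(int);R,G,B=i[...,0],i[...,1],i[...,2];Z=P[...,2]
box=(d>0)&(abs(P[...,0]-.546)<.09)&(abs(P[...,1]-.004)<.07)
t=box&(R-B>45)&(R-G>25)&(Z>.08)&(Z<.09); A=np.c_[P[t][:,:2]-[.546,.004],np.ones(t.sum())]; print("plane",np.linalg.lstsq(A,Z[t],rcond=None)[0].round(4),t.sum(),Z[t].std(), (box&(Z>.09)).sum())
st()
```

```text
plane [-0.002   0.0004  0.0825] 5066 0.0007583483025604442 37991
t 21.35 p [0.5461 0.0035 0.2076] yaw_y -74.56 z [-3.5e-03 -4.0e-04 -1.0e+00] F [ 0.25 -0.11 -0.9 ] T [-0.01 -0.02 -0.  ] w 0.0681 q [-12.  23.  77.  -0.  80.  63.]
```

View pics/t14.png

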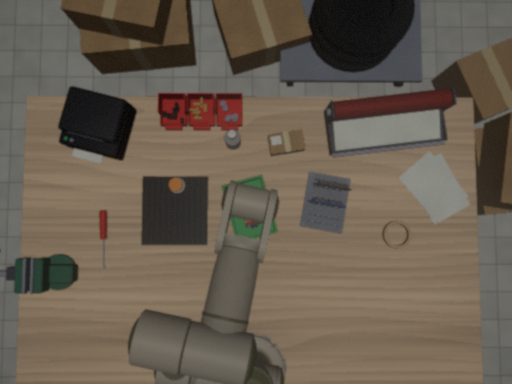

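The pad lies level (slope under 0.2°) with its top at 82.5 mm, which is the pile's 65.5 plus 17. The top view shows everything else in place: jar at (176,185), screwdriver at (103,225), tape at (395,234).

```bash
python3 -c "
from h import *
print(close_job())"
```

```text
the job is handed in; nothing more can be done
None
```

The copper-lined pad is now on the pile in the green bin, lining up, and the job is handed in at about 21 s of the 69 s allowed.

- **Rack to mat:** I took the pad out of the near slot, leaned it 45° over its backing on the mat and let it topple flat, lining up. My first try at a 50° lean brought joint 5 to its limit, about 10°. I turned the lean sideways instead, and nothing was touched or dropped.
- **Mat to pile:** I gripped the pad across its 55 mm width and lowered it in small steps. The measured vertical force rose from -5 N to +2.4 N, a load of about 7 N on the pile, and I opened the fingers there.

**Last checks:**
- **Position:** the pad's centre is within about 1 mm of the pile's, and its yaw is 15.2–15.4° against about 15.4° for the bin and pile.
- **Height and level:** its top is at 82.5 mm, which is the pile's 65.5 mm plus the 17 mm pad, and it is level to within 0.2°.
- **Surroundings:** the gripper is about 12 cm above the pad, touching nothing, and the last pictures showed everything else where it was.

**Disagreements:** one plane fit first showed a false tilt because it took in points that were not on the pad; refitting with a height limit removed it. The top and wrist cameras disagreed by about 1 mm on the bin's y position.

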